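# Put four bench parts away in their fitted oak holders

## Task

Tidy the soldering desk: put the transformer, the battery holder, the scribe and the keycap each into the oak holder made to its shape. The first two lie flat inside the lips of their trays with long side along long side, the keycap sits flat, face up, in the little square tray, and the scribe lies centred across both notches of its rest. Set every part down, do not drop it, and let go of it.

Things in the scene. Friction and masses are not known exactly. Their poses are not given: they have to be found in the camera images.
- transformer: squat black iron transformer, loose, about 320 g. Black iron core 54 (x) x 26 (y) x 38 mm high, with a copper coil 30 (x) x 42 (y) mm, from 7 to 31 mm high, standing 8 mm out of both long sides. Stands upright on the tiles; its flat end faces, 54 mm apart along x, are easy to grip. Origin: centre of its underside; z up, x along the 54 mm length.
- battery_holder: empty blue plastic two-cell battery holder, loose, about 25 g, an open-topped box with one rib along it, 70 (x) x 31 (y) x 18 mm high, walls 3 mm. Origin: centre of its underside; z up, x along its length. Grip it across the 31 mm width.
- scribe: chrome steel scribe, loose, about 65 g, lying on the tiles: a hexagonal rod 10 mm across flats, from x = -58 to x = +44 mm, then a pointed tip to x = +64 mm. Origin: on the rod's axis (5 mm above what it lies on), near its balance point; x along the rod towards the tip. Grip it across the rod at the origin.
- keycap: beige plastic keyboard keycap, loose, about 12 g, 18 x 18 mm and 15 mm high: straight sides to 11 mm, then a smaller 14.5 mm square top. Origin: centre of its underside; z up, x and y square to its sides.
- transformer_tray: fixed oak tray for the transformer: inside 66 (x) x 54 (y) mm, floor (cork lined) 6 mm above the tiles, lips 6 mm wide standing 5 mm above the floor. Outside 78 x 66 mm. Origin: centre of its underside, on the tiles; x along its long side.
- battery_tray: fixed oak tray for the battery holder, longer and narrower than the transformer's: inside 82 (x) x 43 (y) mm, floor 6 mm above the tiles, lips 6 mm wide standing 5 mm above the floor. Outside 94 x 55 mm. Origin: centre of its underside, on the tiles; x along its long side.
- keycap_tray: fixed small square oak tray for the keycap: inside 28 x 28 mm, floor 6 mm above the tiles, lips 6 mm wide standing 3 mm above the floor. Outside 40 x 40 mm. Origin: centre of its underside, on the tiles. The keycap may sit at any turn in it.
- scribe_rest: fixed oak rest for the scribe: base 76 (x) x 46 (y) x 6 mm, two saddles 12 mm thick at x = -28 and +28 mm, a free 44 mm gap between them for fingers. Each has a notch open upwards: flat bottom 8 mm wide 20 mm above the tiles, 45 degree sides up to 34 mm (36 mm wide). The scribe lies along x, axis 25 mm above the tiles, its origin over the rest's. Origin: centre of underside, on the tiles.
Things that resemble listed ones, but are neither listed nor needed, are in the scene too. Several things have the shape of the scribe; the one meant has the colours described above.

How it is judged:
By the outcome, as a careful person would: the job done as asked, in the order asked, and still so for the second after the job is handed in, with the robot touching nothing.
It also fails if it takes over 115 s, if anything falls off the work surface, if the arm or the gripper's body presses on something with over 40 N, if the wrist force passes 120 N, or if a joint passes its speed limit or range.

## Robot

A 6-joint arm with a two-finger parallel gripper is mounted at the origin on the work surface. World frame = base frame: x ahead of the robot, y to its left, z up, the work surface at z = 0. Lengths are in mm, angles in rad, forces in N, time in s.
With the tool pointing down it reaches from about 350 to 975 mm from the base axis. Payload 7.1 kg.
Tool frame: the origin (TCP) lies between the finger pads; the fingertips stand 19 mm ahead of it and the grasp point (between the pads) is the TCP; z points along the fingers, y is the line along which they close (so a half turn about z gives the same grasp; the last joint's range is limited). The gripper opens to 88 mm and grips with 3 to 60 N. Pads are 20 mm wide; open, the fingers measure 115 mm over their backs; the gripper's body (75 mm by 178 mm) begins 61 mm behind the grasp point.
Start: joints at [1.124, 0.423, 1.63, -0, 1.089, -0.019], TCP at [259.261, 568.672, 204.575] pointing down, gripper open.
Joint ranges: [-3, 3], [-0.9, 2.11], [0.09, 2.58], [-1.31, 4.45], [0.11, 2.69], [-2.54, 2.54]. Speed limits (rad/s): [2.39, 2.39, 3.01, 3.14, 3.14, 3.14].

## Interface

Orientations are given as a rotation vector (axis times angle).
In Python, from workcell import ctrl gives the robot as it stands.
- The arm moves only by the tool arm_command, never from a script. Its argument "series" is a list of rows, each an object with "linear": the shift along the tool's x, y, z in m, a list of three; "turn": the turn about the tool's z in rad. A call has 1 to 10 rows; each row shifts and turns the commanded pose from where the row before left it, along the tool's axes as they then stand; what a row does not reach is not made up. A row lasts 1/10 s, in which the tool goes at most 50 mm and 8.59 degrees, less where a joint would pass 70% of its speed; a pose out of reach is approached as far as the arm can. A call with a gripper value outside its range is refused whole. "jaw" is the opening, from -1 (shut) to 1 (fully open), set as the call begins (left out, the last holds). The fingers move at their own pace and stop on an object; the grip force is fixed at half the most. Time passes only in rows, so rows that do not move let the fingers close. It gives the time, the measured TCP pose, the force, the opening and the grip force at its end, in the units of the state.
- ctrl.get_obs(): the state, without advancing time (a new reading comes with each control period).
- ctrl.get_image(name): name is "side" or "top" or "wrist"; returns a dict with "frame" (400x640x3 uint8, blue, green, red), "fx", "fy", "cx", "cy" (pixels), "rvec" (rotation vector, rad) and "tvec" (3), from world to camera coordinates, as OpenCV has them. Camera axes: x right, y down, z forward; pixel columns grow to the right and rows downward; lengths in mm; the calibration is good to about 2 mm. A picture is of the moment at which its call begins. There is no depth.
- ctrl.close_job(): hands the job in; it is judged then, once.
The state is a dict: "t": time; "qpos": joint angles; "qvel": joint speeds; "joint_torque": joint torques, N m; "ee_pos": TCP position; "orientation": TCP orientation; "ft_force": force on the tool from outside, world axes, zero at the start; "moment": the same for the moment, N m; "width": finger opening in mm; "grasp_force": force on a finger pad.
Only numpy, scipy, OpenCV 4.12 (cv2) and the standard library are available. Lean on these libraries where they do the work, as an engineer would, in place of code of your own. Each camera call takes 0.05 s, during which the arm holds its last target. There are 200 camera calls.

## Working session

There is one attempt and no reset: what is moved stays moved. The work goes in short steps, Python scripts to look and compute and a tool call to move; the robot and the scene stay as the last step left them, time stands still between calls to the robot, and variables do not carry over. Pictures are saved under pics/ and viewed, at most 14 in all, crops included, and the job is handed in when it is done.

Besides the shell and the picture viewer there is one more tool, called as name(argument=value, ...), one argument or row to a line, values as JSON. arm_command: Moves the arm, as the interface text tells. Its arguments: {"type":"object","properties":{"series":{"type":"array"},"jaw":{"type":"number"}},"required":["series"]}

```bash
mkdir -p pics; ls; cat > h.py <<'E'
import sys; sys.path.insert(0,'.')
import numpy as np, cv2
from workcell import ctrl
def snap(name,fn):
    im=ctrl.get_image(name); cv2.imwrite('pics/'+fn,im['frame']); np.save('pics/'+fn+'.npy',im,allow_pickle=True); return im
def load(fn): return np.load('pics/'+fn+'.npy',allow_pickle=True).item()
def w(im,u,v,z):
    R=cv2.Rodrigues(np.array(im['rvec'],float))[0]; t=np.array(im['tvec'],float).ravel()
    d=R.T@np.array([(u-im['cx'])/im['fx'],(v-im['cy'])/im['fy'],1]); c=-R.T@t
    return c+d*(z-c[2])/d[2]
def px(im,P):
    K=np.array([[im['fx'],0,im['cx']],[0,im['fy'],im['cy']],[0,0,1.]])
    return cv2.projectPoints(np.array(P,float).reshape(-1,1,3),np.array(im['rvec'],float),np.array(im['tvec'],float),K,None)[0].reshape(-1,2)
E
python3 - <<'E'
from h import *
for n in ('top','side','wrist'):
    im=snap(n,n+'1.png'); R=cv2.Rodrigues(np.array(im['rvec']))[0]; print(n,im['fx'],(-R.T@np.array(im['tvec']).ravel()).round(),R.round(2).tolist())
print(ctrl.get_obs())
E
```

```text
pics
top 518.6741646543522 [ 255.   14. 1231.] [[0.03, -1.0, 0.03], [-0.99, -0.03, -0.16], [0.16, -0.02, -0.99]]
side 499.46510275824187 [410. 995. 928.] [[-1.0, -0.02, 0.0], [-0.01, 0.66, -0.75], [0.01, -0.75, -0.66]]
wrist 325.5354925239534 [194. 597. 384.] [[0.41, 0.91, -0.0], [0.88, -0.4, 0.27], [0.24, -0.11, -0.96]]
{'t': 0.15, 'qpos': array([ 1.12400276e+00,  4.23669772e-01,  1.63048580e+00, -2.86726573e-06,
        1.08859952e+00, -1.89862303e-02]), 'qvel': array([-0.00020048, -0.00144082, -0.00187965,  0.0001808 ,  0.00027711,
        0.00215218]), 'joint_torque': array([ 3.14345079e-04, -5.44984281e+01, -2.73919702e+01,  6.43742038e-02,
        2.04504485e-02, -5.89383535e-05]), 'ee_pos': array([259.07656792, 568.28891324, 203.98874945]), 'orientation': array([-6.66826802e-01, -3.06973504e+00,  1.77742878e-03]), 'ft_force': array([-0.05656883,  0.60401011, -0.23442068]), 'moment': array([ 0.0248842 , -0.03325919,  0.01852381]), 'grasp_force': 0.0, 'width': 88.06229340384742}
```

View pics/top1.png

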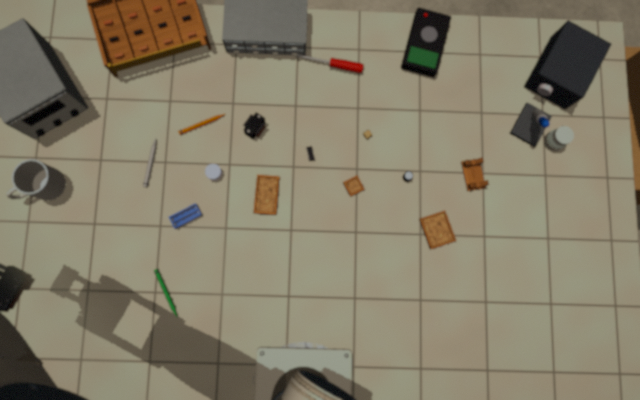

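View pics/side1.png

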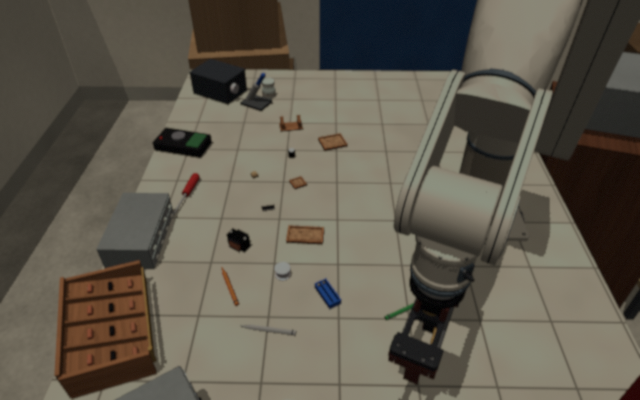

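The top view shows the transformer at (255,125), battery holder (186,216), grey scribe (151,162) and keycap (368,134). The holders are the battery tray (267,195), keycap tray (354,186), rest (475,175) and transformer tray (438,230). The orange and green rods are decoys. The side view agrees.

```bash
python3 - <<'E'
from h import *
im=load('top1.png'); f=im['frame']
cv2.imwrite('pics/c1.png',cv2.resize(f[100:260,130:330],None,fx=4,fy=3.75,interpolation=cv2.INTER_CUBIC)[:600])
cv2.imwrite('pics/c2.png',cv2.resize(f[110:260,330:500],None,fx=4,fy=4,interpolation=cv2.INTER_CUBIC))
for n,u,v,z in [('transf',255,125,20),('batt',186,216,9),('scribe',151,162,5),('key',368,134,8),('btray',267,195,8),('ktray',354,186,8),('rest',475,175,15),('ttray',438,230,8)]: print(n,w(im,u,v,z).round())
E
```

```text
transf [628. 137.  20.]
batt [403. 289.   9.]
scribe [531. 383.   5.]
key [ 620. -139.    8.]
btray [460. 101.   8.]
ktray [ 489. -107.    8.]
rest [ 525. -398.   15.]
ttray [ 390. -309.    8.]
```

View pics/c1.png

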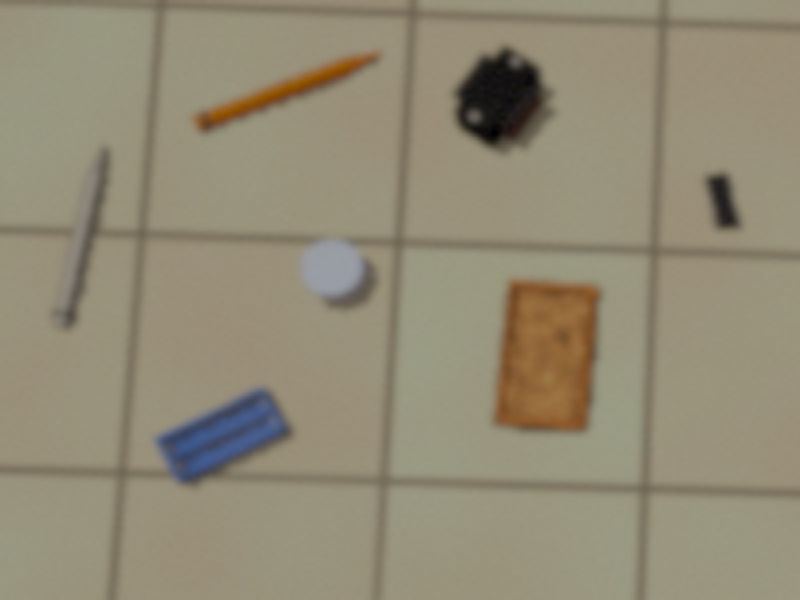

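View pics/c2.png

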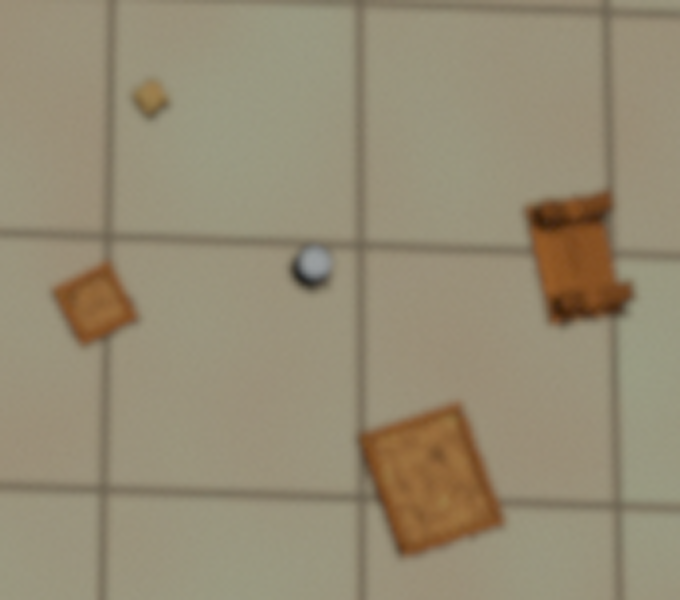

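The crops show tray, keycap and battery corners clearly enough to fit. The pale chrome scribe runs from (65,318) to (104,152) in c1, tip up. The transformer lies diagonally at about (500,95).

```bash
python3 - <<'E'
from h import *
im=load('top1.png')
def fit(n,pts,z,c):
    P=np.array([w(im,130+x/4,100+y/3.75,z) if c==1 else w(im,330+x/4,110+y/4,z) for x,y in pts])
    m=P.mean(0); e=np.diff(np.vstack([P,P[:1]]),axis=0)
    L=np.hypot(e[:,0],e[:,1]); k=np.argmax(L); print(n,m.round(1),'sides',L.round(),'long dir deg',np.degrees(np.arctan2(e[:,1],e[:,0])).round(1))
fit('btray',[(510,282),(598,287),(585,428),(496,425)],11,1)
fit('ttray',[(362,435),(460,405),(500,522),(403,553)],11,2)
fit('ktray',[(54,291),(106,264),(136,320),(86,344)],9,2)
fit('batt',[(157,438),(266,390),(290,432),(185,482)],18,1)
fit('scribe',[(65,318),(104,152)],5,1)
fit('key',[(150,80),(133,97),(152,117),(168,100)],10,2)
fit('rest',[(528,210),(610,195),(632,288),(548,310)],30,2)
o=ctrl.get_obs()
R=cv2.Rodrigues(o['orientation'])[0]; print(R.round(3))
iw=load('wrist1.png'); Rw=cv2.Rodrigues(np.array(iw['rvec']))[0];c=-Rw.T@np.array(iw['tvec']).ravel()
print('cam in tool',(R.T@(c-o['ee_pos'])).round(1),(R.T@Rw.T).round(2).tolist())
E
```

```text
btray [460.2 101.2  11. ] sides [53. 91. 53. 92.] long dir deg [-91.5 177.5  89.9  -2.4]
ttray [ 390.3 -307.9   11. ] sides [62. 73. 61. 73.] long dir deg [ -71.2 -161.5  109.2   19.2]
ktray [ 488.6 -106.3    9. ] sides [36. 38. 34. 37.] long dir deg [ -60.3 -151.   117.7   32.1]
batt [401.6 286.7  18. ] sides [69. 30. 68. 33.] long dir deg [ -62.1 -148.8  119.6   34.1]
scribe [529.9 382.2   5. ] sides [111. 111.] long dir deg [ -7.5 172.5]
key [ 617.7 -137.7   10. ] sides [15. 17. 15. 17.] long dir deg [ 137.4 -135.9  -41.    42.5]
rest [ 527.7 -393.1   30. ] sides [51. 58. 53. 61.] long dir deg [ -77.5 -168.   106.6   10.3]
[[-0.91   0.415 -0.   ]
 [ 0.415  0.91  -0.001]
 [ 0.    -0.001 -1.   ]]
cam in tool [  71.4   -1.3 -179.7] [[0.0, -0.96, -0.27], [1.0, 0.0, 0.0], [-0.0, -0.27, 0.96]]
```

arm_command(
  series=[
    {"linear": [-0.043, -0.02, 0.003], "turn": 0},
    {"linear": [-0.043, -0.02, 0.003], "turn": 0},
    {"linear": [-0.043, -0.02, 0.003], "turn": 0},
    {"linear": [-0.043, -0.02, 0.003], "turn": 0},
    {"linear": [-0.043, -0.02, 0.003], "turn": 0},
    {"linear": [-0.043, -0.02, 0.003], "turn": 0},
    {"linear": [-0.043, -0.02, 0.003], "turn": 0},
    {"linear": [-0.043, -0.02, 0.003], "turn": 0},
    {"linear": [-0.043, -0.02, 0.003], "turn": 0},
    {"linear": [-0.043, -0.02, 0.003], "turn": 0},
  ],
  jaw=1,
)

```text
t: 1.15
ee_pos: [568.5, 206.6, 174.3]
orientation: [-0.667, -3.07, 0.0]
ft_force: [0.8, 1.1, -0.4]
width: 87.7
grasp_force: 0.0
```

arm_command(
  series=[
    {"linear": [-0.043, -0.02, 0.003], "turn": 0},
    {"linear": [-0.04, -0.02, 0.003], "turn": 0},
    {"linear": [0, 0, 0], "turn": 0},
  ],
)

```text
t: 1.45
ee_pos: [629.2, 133.2, 167.9]
orientation: [0.674, 3.067, -0.001]
ft_force: [-0.9, 1.1, 0.1]
width: 87.7
grasp_force: 0.0
```

```bash
python3 - <<'E'
from h import *
snap('wrist','w1.png'); o=ctrl.get_obs(); print(o['t'],o['ee_pos'],o['orientation'],o['qpos'])
E
```

```text
1.5 [627.38044494 135.2395783  167.85025071] [-6.72742116e-01 -3.06806137e+00  4.70311336e-04] [ 1.93780731e-01  4.88699718e-01  1.61735851e+00 -2.29466618e-05
  1.03624086e+00 -9.45290938e-01]
```

View pics/w1.png

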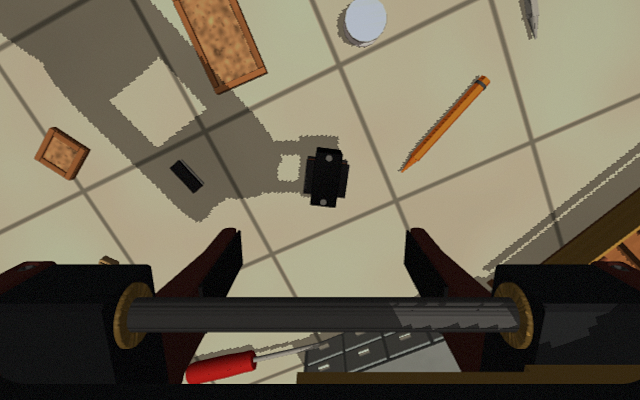

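The wrist view shows the transformer core top with corners at (317,148), (343,150), (336,207), (311,205). The copper coil is on its left and right.

```bash
cat >> h.py <<'E'
def ang(o): 
    R=cv2.Rodrigues(np.array(o['orientation']))[0]; return np.degrees(np.arctan2(R[1,1],R[0,1]))
def quad(im,pts,z):
    P=np.array([w(im,x,y,z) for x,y in pts]); e=np.roll(P,-1,0)-P
    print(P.mean(0).round(1),'sides',np.hypot(e[:,0],e[:,1]).round(1),'dirs',np.degrees(np.arctan2(e[:,1],e[:,0])).round(1)); return P.mean(0)
def go(x,y,z,phi=None):
    """turn first, then shift (tool axes after the turn)"""
    o=ctrl.get_obs(); a=ang(o); d=0 if phi is None else ((a-phi+90)%180)-90
    if abs(d)>.1 and phi is not None: print('turn rad',round(np.radians(d),3),'q6',o['qpos'][5].round(2))
    b=np.radians(a-d); D=np.array([x,y,z])-o['ee_pos']
    print('t',round(o['t'],2),'shift mm',(D@[-np.sin(b),np.cos(b),0]).round(1),(D@[np.cos(b),np.sin(b),0]).round(1),(-D[2]).round(1))
E
python3 - <<'E'
from h import *
im=load('w1.png'); c=quad(im,[(317,148),(343,150),(336,207),(311,205)],38)
print(ang(ctrl.get_obs())); go(c[0],c[1],80,None)
E
```

```text
[625.4 137.9  38. ] sides [24.7 56.9 24.9 56.7] dirs [  60.9  -30.8 -119.5  149. ]
65.26467632016112
t 1.5 shift mm 2.9 1.7 87.9
```

arm_command(
  series=[
    {"linear": [0, 0, 0], "turn": 0.14},
    {"linear": [0, 0, 0], "turn": 0.14},
    {"linear": [0, 0, 0], "turn": 0.14},
    {"linear": [0, 0, 0], "turn": 0.14},
    {"linear": [0, 0, 0], "turn": 0.14},
    {"linear": [0, 0, 0], "turn": 0.14},
    {"linear": [0, 0, 0], "turn": 0.14},
    {"linear": [0, 0, 0], "turn": 0.14},
    {"linear": [0, 0, 0], "turn": 0.14},
    {"linear": [0, 0, 0], "turn": 0.14},
  ],
)

```text
t: 2.5
ee_pos: [625.2, 139.0, 168.5]
orientation: [-2.491, -1.913, 0.001]
ft_force: [-0.0, 0.4, 0.4]
width: 88.1
grasp_force: 0.0
```

arm_command(
  series=[
    {"linear": [0, 0, 0.02], "turn": 0.14},
    {"linear": [0, 0, 0.03], "turn": 0.14},
    {"linear": [0, 0, 0.02], "turn": 0},
    {"linear": [0, 0, 0], "turn": 0},
  ],
)

```text
t: 2.9
ee_pos: [623.1, 138.4, 95.7]
orientation: [-2.728, -1.554, 0.009]
ft_force: [-0.3, 0.0, 0.3]
width: 87.8
grasp_force: 0.0
```

```bash
python3 - <<'E'
from h import *
im=snap('wrist','w2.png'); print(ang(ctrl.get_obs())); go(625.4,137.9,21,-31)
E
```

```text
-30.66980217557309
turn rad 0.006 q6 0.73
t 2.95 shift mm -0.0 1.0 76.4
```

View pics/w2.png

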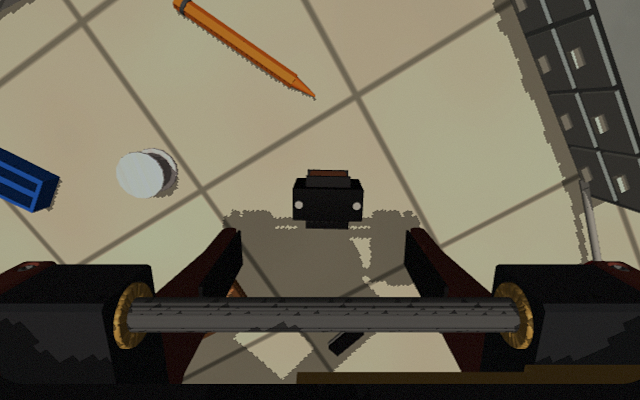

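arm_command(
  series=[
    {"linear": [0, 0.001, 0.025], "turn": 0},
    {"linear": [0, 0, 0.025], "turn": 0},
    {"linear": [0, 0, 0.018], "turn": 0},
    {"linear": [0, 0, 0], "turn": 0},
  ],
)

```text
t: 3.35
ee_pos: [626.0, 137.4, 29.7]
orientation: [-2.73, -1.553, 0.004]
ft_force: [-0.3, -0.9, -0.0]
width: 87.7
grasp_force: 0.0
```

arm_command(
  series=[
    {"linear": [0, 0, 0], "turn": 0},
    {"linear": [0, 0, 0], "turn": 0},
    {"linear": [0, 0, 0], "turn": 0},
    {"linear": [0, 0, 0], "turn": 0},
    {"linear": [0, 0, 0], "turn": 0},
    {"linear": [0, 0, 0], "turn": 0},
    {"linear": [0, 0, 0], "turn": 0},
    {"linear": [0, 0, 0], "turn": 0},
  ],
  jaw=-1,
)

```text
t: 4.15
ee_pos: [627.3, 136.9, 30.5]
orientation: [-2.731, -1.552, 0.0]
ft_force: [0.2, -0.1, 0.2]
width: 27.2
grasp_force: 0.0
```

```bash
python3 - <<'E'
from h import *
im=snap('wrist','w3.png'); print(ctrl.get_obs())
E
```

```text
{'t': 4.2, 'qpos': array([ 1.96391289e-01,  6.71399879e-01,  1.67567425e+00, -9.78779103e-06,
        7.94713643e-01,  7.33400648e-01]), 'qvel': array([-0.00017515,  0.00096165, -0.00049899, -0.00057116,  0.00188507,
        0.00097588]), 'joint_torque': array([-1.52399840e-03, -6.13887763e+01, -2.03644520e+01,  4.57880774e-02,
       -3.64466314e-02,  8.97130349e-05]), 'ee_pos': array([627.25983466, 136.92786357,  30.50304874]), 'orientation': array([-2.73111744e+00, -1.55250033e+00,  2.94332520e-04]), 'ft_force': array([-0.05659075,  0.14419182, -0.18280455]), 'moment': array([-0.0211419 ,  0.0826547 ,  0.00095025]), 'grasp_force': 0.0, 'width': 23.560112303277908}
```

View pics/w3.png

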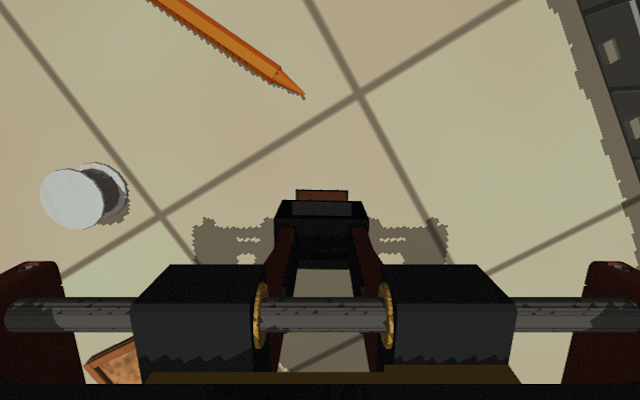

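The fingers closed in front of the transformer, which stands further along image-up (-x tool). I need to reconcile the calibration with the TCP.

```bash
python3 - <<'E'
from h import *
for f,e,o in (('w1.png',[627.4,135.2,167.9],None),('w3.png',[627.26,136.9,30.5],[-2.731,-1.5525,0])):
    im=load(f); R=cv2.Rodrigues(np.array(im['rvec']))[0]; c=-R.T@np.array(im['tvec']).ravel()
    print(f,im['cx'],im['cy'],im['fx'],im['fy'],'cam',c.round(1),'tcp px',px(im,[e]),'tip',px(im,[np.array(e)-[0,0,19]]), px(im,[[625.4,137.9,38]]))
    if o: T=cv2.Rodrigues(np.array(o))[0]; print((T.T@(c-e)).round(1))
im=load('w3.png'); quad(im,[(282,201),(362,201),(369,229),(276,229)],38)
t=snap('top','t2.png'); s=snap('side','s2.png')
for i in (t,s): print(px(i,[[625.4,137.9,38],[627,137,30]]).round())
f=s['frame'][190:290,170:300]; cv2.imwrite('pics/s2c.png',cv2.resize(f,None,fx=5,fy=5,interpolation=cv2.INTER_CUBIC))
E
```

```text
w1.png 322.9029147710927 197.30163718455765 325.5354925239534 325.5354925239534 cam [563.6 162.2 347.6] tcp px [[326.36723437 229.31639942]] tip [[326.05389796 218.67766378]] [[326.61784526 178.15359979]]
w3.png 322.9029147710927 197.30163718455765 325.5354925239534 325.5354925239534 cam [664.4 197.5 210.3] tcp px [[320.99250112 233.15233797]] tip [[321.13740572 222.28647947]] [[317.21449364 238.18265523]]
[  71.1    0.9 -179.8]
[634.9 148.3  38. ] sides [44.  17.  52.4 16.9] dirs [ -30.7 -105.5  149.3   45.8]
[[254. 124.]
 [254. 124.]]
[[238. 234.]
 [237. 236.]]
```

View pics/s2c.png

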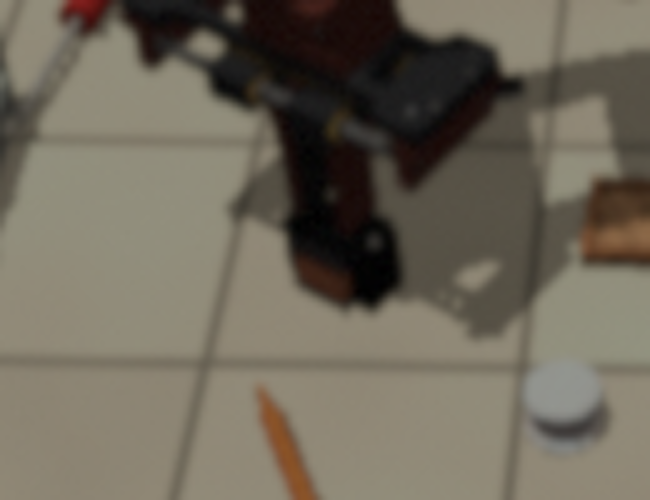

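```bash
python3 - <<'E'
from h import *
for f,p in (('w1.png',[(329,157),(323,202)]),('w2.png',[(298.5,205),(356.5,205.5)])):
    im=load(f); P=np.array([w(im,*q,38) for q in p]); print(f,P.round(1).tolist(),P.mean(0).round(1),np.linalg.norm(P[1]-P[0]))
    R=cv2.Rodrigues(np.array(im['rvec']))[0]; print((-R.T@np.array(im['tvec']).ravel()).round(1))
a=load('w2.png')['frame'][160:250,260:400]; b=load('w3.png')['frame'][170:290,240:400]
cv2.imwrite('pics/cmp.png',np.vstack([cv2.resize(a,(560,360)),cv2.resize(b,(560,240*420//420))]))
E
```

```text
w1.png [[607.6, 148.5, 38.0], [645.8, 124.6, 38.0]] [626.7 136.6  38. ] 45.08627638705459
[563.6 162.2 347.6]
w2.png [[607.8, 147.2, 38.0], [645.6, 124.4, 38.0]] [626.7 135.8  38. ] 44.1460851325112
[661.2 199.2 275.1]
```

View pics/cmp.png

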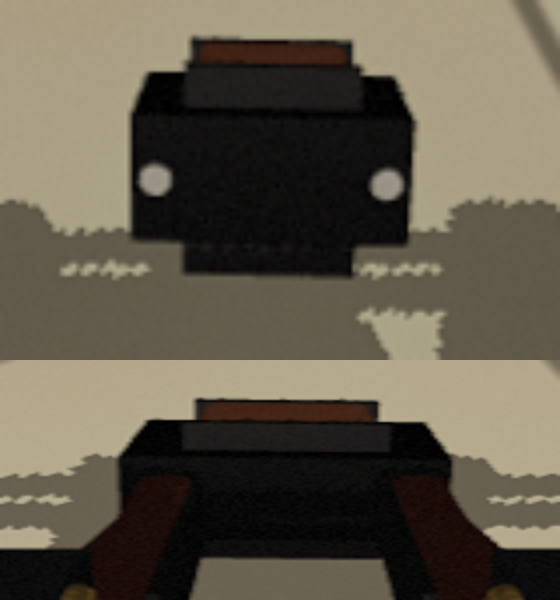

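```bash
python3 - <<'E'
from h import *
s=load('side1.png'); e=np.array([259.1,568.3,204]); y=np.array([.415,.91,0]); x=np.array([-.91,.415,0])
f=cv2.resize(s['frame'][290:400,370:490],None,fx=5,fy=5,interpolation=cv2.INTER_CUBIC)
def dot(f,p,o,k,c): cv2.circle(f,tuple(int(v) for v in (p-o)*k),3,c,-1)
for d,c in ((-19,(0,0,255)),(0,(0,255,0)),(20,(255,255,0))):
    for sg in (-44,0,44): dot(f,px(s,[e+y*sg+[0,0,d]])[0],np.array([370,290]),5,c)
W=load('w2.png'); g=W['frame'].copy(); e=np.array([626,137.,96.5]); b=np.radians(-30.7); y=np.array([np.cos(b),np.sin(b),0]); x=np.array([-np.sin(b),np.cos(b),0])
for d,c in ((-19,(0,0,255)),(0,(0,255,0)),(20,(255,255,0))):
    for sg in (-44,44): 
        for xx in (-10,10): dot(g,px(W,[e+x*xx+y*sg+[0,0,d]])[0],0,1,c)
g=cv2.resize(g[190:310,200:440],(480,240)); f[:240]*=1
o=np.zeros((550,600,3),np.uint8); o[:]=f[:550,:600]; cv2.imwrite('pics/d1.png',np.vstack([cv2.resize(o,(360,330)),cv2.resize(g,(360,200))]))
E
```

```text
(no output)
```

View pics/d1.png

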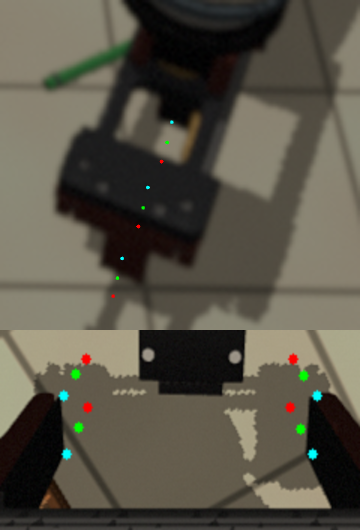

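The overlay shows the real fingertips about 20 mm above the reported TCP, not 19 mm below it. That is roughly 39 mm of tool offset, so the jaws closed above the transformer. I'll use tip z ≈ ee_z + 20 and watch the forces.

arm_command(
  series=[
    {"linear": [0, 0, 0], "turn": 0},
    {"linear": [0, 0, 0], "turn": 0},
    {"linear": [0, 0, 0], "turn": 0},
    {"linear": [0, 0, 0], "turn": 0},
    {"linear": [0, 0, 0], "turn": 0},
    {"linear": [0, 0, 0], "turn": 0},
    {"linear": [0, 0, 0], "turn": 0},
    {"linear": [0, 0, 0], "turn": 0},
    {"linear": [0, 0, 0], "turn": 0},
  ],
  jaw=1,
)

```text
t: 5.2
ee_pos: [627.3, 137.0, 30.6]
orientation: [2.731, 1.553, 0.0]
ft_force: [-0.5, -0.7, -0.2]
width: 83.8
grasp_force: 0.0
```

arm_command(
  series=[
    {"linear": [0, 0, 0.01], "turn": 0},
    {"linear": [0, 0, 0.01], "turn": 0},
    {"linear": [0, 0, 0.01], "turn": 0},
    {"linear": [0, 0, 0.009], "turn": 0},
    {"linear": [0, 0, 0], "turn": 0},
  ],
)

```text
t: 5.7
ee_pos: [625.9, 136.7, -10.5]
orientation: [-2.73, -1.552, 0.005]
ft_force: [0.0, 0.0, 1.1]
width: 87.8
grasp_force: 0.0
```

arm_command(
  series=[
    {"linear": [0, 0, 0], "turn": 0},
    {"linear": [0, 0, 0], "turn": 0},
    {"linear": [0, 0, 0], "turn": 0},
    {"linear": [0, 0, 0], "turn": 0},
    {"linear": [0, 0, 0], "turn": 0},
    {"linear": [0, 0, 0], "turn": 0},
    {"linear": [0, 0, 0], "turn": 0},
  ],
  jaw=-1,
)

```text
t: 6.4
ee_pos: [627.2, 137.1, -8.1]
orientation: [-2.731, -1.553, 0.0]
ft_force: [-1.8, 0.6, 4.0]
width: 54.0
grasp_force: 30.0
```

```bash
python3 - <<'E'
from h import *
o=ctrl.get_obs(); print({k:o[k] for k in ('t','ee_pos','ft_force','width','grasp_force')},ang(o))
E
```

```text
{'t': 6.4, 'ee_pos': array([627.23876891, 137.05374728,  -8.06813948]), 'ft_force': array([-1.7885288 ,  0.61182101,  3.99991891]), 'width': 53.970689132421406, 'grasp_force': 29.97801661491394} -30.766586691058713
```

arm_command(
  series=[
    {"linear": [0, 0, -0.01], "turn": 0},
    {"linear": [0, 0, -0.02], "turn": 0},
    {"linear": [0, 0, -0.03], "turn": -0.14},
    {"linear": [0, 0, -0.03], "turn": -0.14},
    {"linear": [0, 0, -0.02], "turn": -0.14},
    {"linear": [0, 0, 0], "turn": -0.14},
    {"linear": [0, 0, 0], "turn": -0.14},
    {"linear": [0, 0, 0], "turn": -0.14},
    {"linear": [0, 0, 0], "turn": -0.03},
  ],
)

```text
t: 7.3
ee_pos: [627.0, 136.8, 101.6]
orientation: [-1.819, -2.561, 0.001]
ft_force: [-0.1, -0.1, -3.8]
width: 53.6
grasp_force: 30.0
```

```bash
python3 - <<'E'
from h import *
o=ctrl.get_obs(); print(o['width'],o['ee_pos'],ang(o)); go(390.3,-307.9,100,19)
E
```

```text
53.576347860152744 [627.01593172 136.7918102  101.64420513] 19.22279654892151
turn rad 0.004 q6 -0.14
t 7.3 shift mm -343.4 -368.6 1.6
```

arm_command(
  series=[
    {"linear": [-0.02, -0.0215, 0], "turn": 0},
    {"linear": [-0.0323, -0.0347, 0], "turn": 0},
    {"linear": [-0.0323, -0.0347, 0], "turn": 0},
    {"linear": [-0.0323, -0.0347, 0], "turn": 0},
    {"linear": [-0.0323, -0.0347, 0], "turn": 0},
    {"linear": [-0.0323, -0.0347, 0], "turn": 0},
    {"linear": [-0.0323, -0.0347, 0], "turn": 0},
    {"linear": [-0.0323, -0.0347, 0], "turn": 0},
    {"linear": [-0.0323, -0.0347, 0], "turn": 0},
    {"linear": [-0.0323, -0.0347, 0], "turn": 0},
  ],
)

```text
t: 8.3
ee_pos: [412.4, -267.4, 101.9]
orientation: [1.826, 2.556, -0.0]
ft_force: [0.4, 0.0, -2.6]
width: 53.8
grasp_force: 30.0
```

arm_command(
  series=[
    {"linear": [-0.02, -0.021, 0], "turn": 0},
    {"linear": [-0.013, -0.014, 0], "turn": 0},
    {"linear": [0, 0, 0], "turn": 0},
    {"linear": [0, 0, 0], "turn": 0},
  ],
)

```text
t: 8.7
ee_pos: [391.0, -308.4, 101.6]
orientation: [-1.826, -2.556, -0.0]
ft_force: [0.5, 0.4, -3.8]
width: 54.0
grasp_force: 30.0
```

```bash
python3 - <<'E'
from h import *
o=ctrl.get_obs(); print(o['width'],o['ee_pos'],ang(o)); go(390.3,-307.9,0,19); snap('wrist','w4.png')
E
```

```text
54.002312156110584 [ 390.96791053 -308.38873375  101.62623811] 18.914416335160286
t 8.7 shift mm 0.7 -0.5 101.6
```

View pics/w4.png

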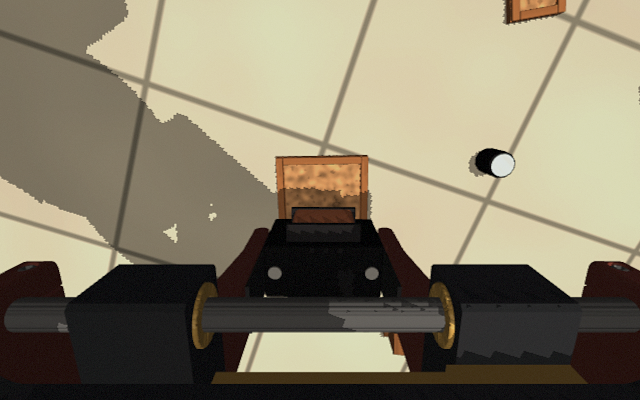

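Tray far edge outer corners lie at (276,157) and (368,155). The held transformer hangs squarely in front of it.

```bash
python3 - <<'E'
from h import *
im=load('w4.png'); A=w(im,276,157,11);B=w(im,368,155,11); d=B-A; a=np.arctan2(d[1],d[0]); m=(A+B)/2
n=np.array([-np.sin(a),np.cos(a)]); print(np.linalg.norm(d),np.degrees(a)); 
c=m[:2]-33*n if np.dot(n,m[:2]-[390,-308])>0 else m[:2]+33*n
print(m,c); go(c[0],c[1],0,np.degrees(a))
E
```

```text
76.59688151294576 20.219695017856047
[ 379.84470241 -278.06432126   11.        ] [ 391.25018812 -309.03067229]
turn rad -0.021 q6 -1.02
t 8.75 shift mm -1.1 -0.4 101.6
```

arm_command(
  series=[
    {"linear": [-0.001, 0, 0.025], "turn": -0.01},
    {"linear": [0, 0, 0.03], "turn": 0},
    {"linear": [0, 0, 0.025], "turn": 0},
    {"linear": [0, 0, 0.015], "turn": 0},
    {"linear": [0, 0, 0.005], "turn": 0},
    {"linear": [0, 0, 0.002], "turn": 0},
    {"linear": [0, 0, 0], "turn": 0},
  ],
)

```text
t: 9.45
ee_pos: [392.1, -309.2, 0.0]
orientation: [1.809, 2.568, -0.0]
ft_force: [0.2, -0.2, -3.4]
width: 53.7
grasp_force: 30.0
```

arm_command(
  series=[
    {"linear": [0, 0, 0.001], "turn": 0},
    {"linear": [0, 0, 0], "turn": 0},
  ],
)

```text
t: 9.65
ee_pos: [391.9, -309.6, -0.7]
orientation: [1.809, 2.567, -0.0]
ft_force: [0.3, 0.3, -3.7]
width: 53.9
grasp_force: 30.0
```

arm_command(
  series=[
    {"linear": [0, 0, 0.001], "turn": 0},
    {"linear": [0, 0, 0], "turn": 0},
  ],
)

```text
t: 9.85
ee_pos: [391.7, -309.6, -2.1]
orientation: [1.809, 2.567, -0.0]
ft_force: [0.5, 0.7, -1.9]
width: 53.9
grasp_force: 30.0
```

arm_command(
  series=[
    {"linear": [0, 0, 0.0005], "turn": 0},
    {"linear": [0, 0, 0], "turn": 0},
  ],
)

```text
t: 10.05
ee_pos: [391.7, -309.6, -2.1]
orientation: [1.809, 2.567, -0.0]
ft_force: [-0.6, 1.0, 8.1]
width: 53.7
grasp_force: 30.0
```

arm_command(
  series=[
    {"linear": [0, 0, 0], "turn": 0},
    {"linear": [0, 0, 0], "turn": 0},
    {"linear": [0, 0, 0], "turn": 0},
    {"linear": [0, 0, 0], "turn": 0},
    {"linear": [0, 0, 0], "turn": 0},
    {"linear": [0, 0, -0.02], "turn": 0},
    {"linear": [0, 0, -0.04], "turn": 0},
    {"linear": [0, 0, -0.045], "turn": 0},
    {"linear": [0, 0, 0], "turn": 0},
  ],
  jaw=1,
)

```text
t: 10.95
ee_pos: [394.3, -311.7, 106.9]
orientation: [1.804, 2.561, -0.001]
ft_force: [-0.1, -0.3, 0.4]
width: 88.1
grasp_force: 0.0
```

```bash
python3 - <<'E'
from h import *
snap('wrist','w5.png');o=ctrl.get_obs(); print(o['width'],o['ee_pos'],ang(o)); go(401.6,286.7,130,120)
E
```

```text
88.00876875007322 [ 393.1670034  -310.76072901  104.66744805] 19.652981785213857
turn rad 1.39 q6 -1.04
t 11.0 shift mm 306.0 -513.2 -25.3
```

arm_command(
  series=[
    {"linear": [0, 0, -0.01], "turn": -0.09},
    {"linear": [0, 0, -0.01], "turn": -0.09},
    {"linear": [0.03, 0.018, 0], "turn": 0},
    {"linear": [0.0395, 0.0235, 0], "turn": 0},
    {"linear": [0.0395, 0.0235, 0], "turn": 0},
    {"linear": [0.0395, 0.0235, 0], "turn": 0},
    {"linear": [0.0395, 0.0235, 0], "turn": 0},
    {"linear": [0.0395, 0.0235, 0], "turn": 0},
    {"linear": [0.0395, 0.0235, 0], "turn": 0},
    {"linear": [0.0395, 0.0235, 0], "turn": 0},
  ],
)

```text
t: 12.0
ee_pos: [395.3, 49.0, 121.0]
orientation: [-1.571, -2.719, 0.002]
ft_force: [1.5, 0.3, -0.1]
width: 88.0
grasp_force: 0.0
```

arm_command(
  series=[
    {"linear": [0.0395, 0.0235, 0], "turn": 0},
    {"linear": [0.0395, 0.0235, 0], "turn": 0},
    {"linear": [0.0395, 0.0235, 0], "turn": 0},
    {"linear": [0.0395, 0.0235, 0], "turn": 0},
    {"linear": [0.03, 0.018, 0], "turn": 0},
    {"linear": [0.015, 0.009, 0], "turn": 0},
    {"linear": [0, 0, 0], "turn": 0},
    {"linear": [0, 0, 0], "turn": 0},
  ],
)

```text
t: 12.8
ee_pos: [399.1, 282.4, 121.1]
orientation: [-1.571, -2.72, 0.004]
ft_force: [0.9, -0.3, 0.6]
width: 87.7
grasp_force: 0.0
```

```bash
cat >> h.py <<'E'
def seg(im,cond,z,near=None,minA=60):
    """min-area boxes of the blobs where cond(b,g,r) holds, as world poses at height z"""
    b,g,r=[im['frame'][...,i].astype(int) for i in range(3)]; m=cond(b,g,r).astype(np.uint8)
    n,l,s,c=cv2.connectedComponentsWithStats(m)
    for i in range(1,n):
        if s[i,4]<minA: continue
        pts=cv2.findContours((l==i).astype(np.uint8),cv2.RETR_EXTERNAL,cv2.CHAIN_APPROX_NONE)[0][0].reshape(-1,2)
        P=np.array([w(im,u,v,z)[:2] for u,v in pts]).astype(np.float32)
        q=cv2.boxPoints(cv2.minAreaRect(P)); e=np.roll(q,-1,0)-q
        print('px',c[i].round(),s[i,4],'bbox',s[i,:4],'->',q.mean(0).round(1),'sides',np.hypot(*e.T)[:2].round(1),'dirs',np.degrees(np.arctan2(e[:2,1],e[:2,0])).round(1))
E
python3 - <<'E'
from h import *
im=snap('wrist','w6.png');o=ctrl.get_obs(); print(o['t'],o['ee_pos'],ang(o))
seg(im,lambda b,g,r:b>r+30,18); go(401.6,286.7,40,30)
E
```

```text
12.85 [399.24036504 282.02766259 121.3539657 ] 29.92975268096943
px [331. 183.] 2574 bbox [314 146  36  78] -> [403.4 289.4] sides [70.7 31.1] dirs [-60.4  29.6]
t 12.85 shift mm 2.9 4.4 81.4
```

arm_command(
  series=[
    {"linear": [0.004, 0.007, 0.02], "turn": 0.005},
    {"linear": [0, 0, 0.035], "turn": 0},
    {"linear": [0, 0, 0.035], "turn": 0},
    {"linear": [0, 0, 0.025], "turn": 0},
    {"linear": [0, 0, 0.012], "turn": 0},
    {"linear": [0, 0, 0.006], "turn": 0},
    {"linear": [0, 0, 0], "turn": 0},
  ],
)

```text
t: 13.55
ee_pos: [404.1, 289.9, -10.9]
orientation: [-1.58, -2.715, 0.001]
ft_force: [-0.1, -0.1, 0.6]
width: 88.0
grasp_force: 0.0
```

arm_command(
  series=[
    {"linear": [0, 0, 0], "turn": 0},
    {"linear": [0, 0, 0], "turn": 0},
    {"linear": [0, 0, 0], "turn": 0},
    {"linear": [0, 0, 0], "turn": 0},
    {"linear": [0, 0, 0], "turn": 0},
    {"linear": [0, 0, 0], "turn": 0},
    {"linear": [0, 0, 0], "turn": 0},
    {"linear": [0, 0, 0], "turn": 0},
    {"linear": [0, 0, 0], "turn": 0},
    {"linear": [0, 0, 0], "turn": 0},
  ],
  jaw=-1,
)

```text
t: 14.55
ee_pos: [403.9, 290.6, -11.0]
orientation: [-1.578, -2.716, 0.0]
ft_force: [0.1, -0.3, -0.4]
width: 30.8
grasp_force: 30.0
```

arm_command(
  series=[
    {"linear": [0, 0, -0.01], "turn": 0},
    {"linear": [0, 0, -0.02], "turn": 0},
    {"linear": [0, 0, -0.03], "turn": -0.14},
    {"linear": [0, 0, -0.03], "turn": -0.14},
    {"linear": [0, 0, -0.02], "turn": -0.14},
    {"linear": [0, 0, 0], "turn": -0.14},
    {"linear": [0, 0, 0], "turn": -0.14},
    {"linear": [0, 0, 0], "turn": -0.14},
    {"linear": [0, 0, 0], "turn": -0.14},
    {"linear": [0, 0, 0], "turn": -0.035},
  ],
)

```text
t: 15.55
ee_pos: [403.9, 290.5, 99.8]
orientation: [0.052, 3.141, 0.0]
ft_force: [-1.0, 0.4, -0.4]
width: 30.6
grasp_force: 30.0
```

```bash
python3 - <<'E'
from h import *
o=ctrl.get_obs(); print(o['width'],o['ee_pos'],ang(o)); go(460.2,101.2,99,88)
E
```

```text
30.644773900527053 [403.91210815 290.53373449  99.75033747] 88.08796987873362
t 15.55 shift mm -62.9 -187.3 0.8
```

arm_command(
  series=[
    {"linear": [-0.013, -0.038, 0], "turn": 0},
    {"linear": [-0.013, -0.038, 0], "turn": 0},
    {"linear": [-0.013, -0.038, 0], "turn": 0},
    {"linear": [-0.013, -0.038, 0], "turn": 0},
    {"linear": [-0.011, -0.035, 0], "turn": 0},
    {"linear": [0, 0, 0], "turn": 0},
    {"linear": [0, 0, 0], "turn": 0},
  ],
)

```text
t: 16.25
ee_pos: [460.0, 100.8, 99.6]
orientation: [0.063, 3.141, 0.0]
ft_force: [0.3, -0.5, 0.2]
width: 30.6
grasp_force: 30.0
```

```bash
python3 - <<'E'
from h import *
im=snap('wrist','w7.png');o=ctrl.get_obs(); print(o['t'],o['width'],o['ee_pos'],ang(o))
seg(im,lambda b,g,r:(r>b+55)&(r>90),11); go(460.2,101.2,99,88)
# left/right edges of the wood along some rows
f=im['frame'].astype(int); m=(f[...,2]>f[...,0]+55)&(f[...,2]>80)
for v in range(90,250,10):
    u=np.flatnonzero(m[v,200:450])+200
    if len(u): print(v,u.min(),u.max(),len(u))
E
```

```text
16.3 30.694489588193996 [459.76157467 101.46763293  99.44866216] 87.7811004889682
px [328. 160.] 1854 bbox [293 142  66  46] -> [434.  102.4] sides [37.  53.3] dirs [-3.2 86.8]
px [296. 165.] 183 bbox [293 150   6  31] -> [433.3  77.7] sides [25.3  4.2] dirs [-3.4 86.6]
px [ 93. 236.] 1837 bbox [ 61 208  66  57] -> [ 489.7 -104.4] sides [42.  39.3] dirs [-61.4  28.6]
px [248. 325.] 163 bbox [245 301   6  47] -> [585.3  22.1] sides [51.3  4.5] dirs [-4.3 85.7]
px [398. 326.] 161 bbox [395 302   6  47] -> [592.1 166.3] sides [ 4.6 51.4] dirs [-90.   0.]
px [532. 339.] 323 bbox [519 332  30  19] -> [611.9 296.3] sides [30.1 14.5] dirs [-64.2  25.8]
px [ 89. 360.] 253 bbox [ 80 350  22  21] -> [ 620.1 -139.5] sides [21.5 17.5] dirs [-55.6  34.4]
turn rad -0.004 q6 -1.34
t 16.3 shift mm -0.4 -0.3 0.4
150 293 357 56
160 293 357 60
170 293 357 55
180 294 356 33
200 356 356 1
210 355 356 2
220 355 355 1
```

View pics/w7.png

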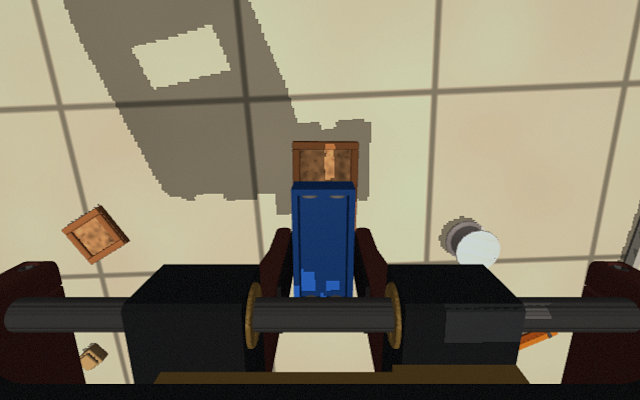

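The held holder's near end is at v≈183, and the tray's near lip is visible at v 142–182, columns 293–358. They line up.

```bash
python3 - <<'E'
from h import *
im=load('w7.png')
print(w(im,324,182,110),w(im,324,188,128),w(im,293,188,128),w(im,355,188,128),w(im,325,142,0),w(im,325,142,11),w(im,325,146,11))
E
```

```text
[426.18216009 101.36123288 110.        ] [425.0555503  101.33393522 128.        ] [424.47505637  86.51518489 128.        ] [425.63611826 116.15457521 128.        ] [416.24912314 103.01994007   0.        ] [415.13478268 102.98598258  11.        ] [418.3803368  102.86492863  11.        ]
```

arm_command(
  series=[
    {"linear": [-0.0015, 0, 0.025], "turn": 0.01},
    {"linear": [0, 0, 0.03], "turn": 0},
    {"linear": [0, 0, 0.025], "turn": 0},
    {"linear": [0, 0, 0.015], "turn": 0},
    {"linear": [0, 0, 0.006], "turn": 0},
    {"linear": [0, 0, 0.002], "turn": 0},
    {"linear": [0, 0, 0], "turn": 0},
    {"linear": [0, 0, 0], "turn": 0},
  ],
)

```text
t: 17.1
ee_pos: [461.9, 101.7, -3.2]
orientation: [0.074, 3.139, 0.0]
ft_force: [-0.2, 0.5, 0.3]
width: 30.4
grasp_force: 30.0
```

arm_command(
  series=[
    {"linear": [0, 0, 0.0007], "turn": 0},
    {"linear": [0, 0, 0], "turn": 0},
  ],
)

```text
t: 17.3
ee_pos: [461.7, 101.3, -4.1]
orientation: [0.075, 3.14, 0.0]
ft_force: [0.2, 0.4, -0.4]
width: 30.9
grasp_force: 30.0
```

arm_command(
  series=[
    {"linear": [0, 0, 0.0005], "turn": 0},
    {"linear": [0, 0, 0], "turn": 0},
  ],
)

```text
t: 17.5
ee_pos: [461.5, 101.3, -4.9]
orientation: [0.075, 3.14, 0.0]
ft_force: [-0.4, -0.4, 1.3]
width: 30.7
grasp_force: 30.0
```

arm_command(
  series=[
    {"linear": [0, 0, 0.0005], "turn": 0},
    {"linear": [0, 0, 0], "turn": 0},
  ],
)

```text
t: 17.7
ee_pos: [461.5, 101.3, -5.0]
orientation: [0.075, 3.14, 0.0]
ft_force: [-1.7, -0.3, 10.1]
width: 30.8
grasp_force: 30.0
```

arm_command(
  series=[
    {"linear": [0, 0, 0], "turn": 0},
    {"linear": [0, 0, 0], "turn": 0},
    {"linear": [0, 0, 0], "turn": 0},
    {"linear": [0, 0, 0], "turn": 0},
    {"linear": [0, 0, 0], "turn": 0},
    {"linear": [0, 0, -0.02], "turn": 0},
    {"linear": [0, 0, -0.04], "turn": 0},
    {"linear": [0, 0, -0.045], "turn": 0},
    {"linear": [0, 0, 0], "turn": 0},
  ],
  jaw=1,
)

```text
t: 18.6
ee_pos: [464.9, 102.0, 104.0]
orientation: [0.075, 3.132, 0.003]
ft_force: [0.2, 0.4, -0.6]
width: 87.7
grasp_force: 0.0
```

```bash
python3 - <<'E'
from h import *
im=snap('wrist','w8.png');o=ctrl.get_obs(); print(o['t'],o['width'],o['ee_pos'],ang(o))
seg(im,lambda b,g,r:b>r+30,24); go(531,382,110,82.5)
E
```

```text
18.65 87.89152619381643 [463.50153079 101.72446365 101.88090794] 87.2629675048843
px [321. 190.] 2975 bbox [303 149  38  85] -> [461.   99.9] sides [71.9 30.7] dirs [-3.3 86.7]
turn rad 0.083 q6 -1.33
t 18.65 shift mm -30.3 286.7 -8.1
```

arm_command(
  series=[
    {"linear": [0, 0, 0], "turn": 0.083},
    {"linear": [-0.004, 0.03, 0], "turn": 0},
    {"linear": [-0.0045, 0.043, 0], "turn": 0},
    {"linear": [-0.0045, 0.043, 0], "turn": 0},
    {"linear": [-0.0045, 0.043, 0], "turn": 0},
    {"linear": [-0.0045, 0.043, 0], "turn": 0},
    {"linear": [-0.0045, 0.043, 0], "turn": 0},
    {"linear": [-0.004, 0.03, 0], "turn": 0},
    {"linear": [0, 0.012, 0], "turn": 0},
    {"linear": [0, 0, 0], "turn": 0},
  ],
)

```text
t: 19.65
ee_pos: [528.1, 382.4, 97.6]
orientation: [-0.203, -3.133, 0.002]
ft_force: [-0.3, -0.3, 0.1]
width: 88.1
grasp_force: 0.0
```

```bash
python3 - <<'E'
from h import *
im=snap('wrist','w9.png');o=ctrl.get_obs(); print(o['t'],o['width'],o['ee_pos'],ang(o),px(im,[[532,382,5],[475,389,5],[595,374,5]]).round())
f=im['frame']; cv2.imwrite('pics/w9v.png',cv2.resize(f[90:310,220:440],(600,600),interpolation=cv2.INTER_CUBIC))
E
```

```text
19.7 87.97016728533315 [527.90038342 381.03004877  97.82786037] 82.55676131642501 [[325. 198.]
 [324. 131.]
 [325. 265.]]
```

View pics/w9v.png

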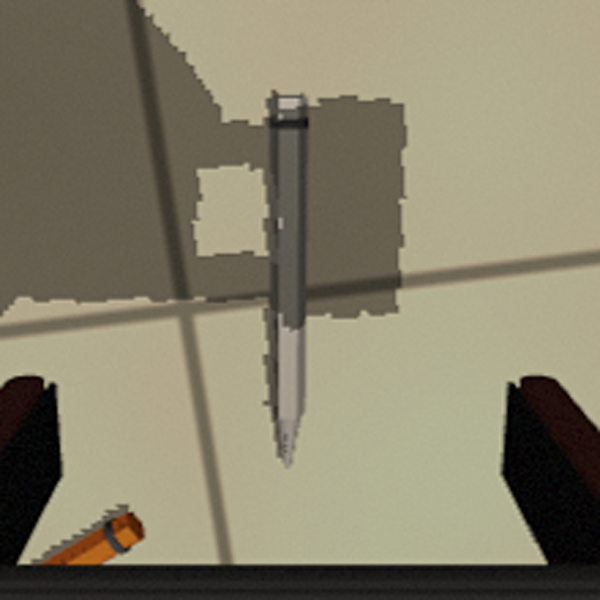

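The scribe (chrome, shiny grey) runs from the butt at px (325.6,124) to the tip at px (325.6,261), nearly aligned.

```bash
python3 - <<'E'
from h import *
im=load('w9.png'); A=w(im,325.6,124.1,5);B=w(im,325.6,261.2,5); d=B-A;L=np.linalg.norm(d); o=A+d*58/122
print(A,B,L,o,np.degrees(np.arctan2(d[1],d[0]))); o2=B-d/L*64; print(o2); o=(o+o2)/2; go(o[0],o[1],-11,np.degrees(np.arctan2(d[1],d[0]))+90)
E
```

```text
[469.7200211  390.78328759   5.        ] [591.57299283 375.37662207   5.        ] 122.82309254202801 [527.65012241 383.45880726   5.        ] -7.206042168040676
[528.07849819 383.40464492   5.        ]
turn rad -0.004 q6 -0.83
t 19.7 shift mm 0.3 2.4 108.8
```

arm_command(
  series=[
    {"linear": [0, 0.0024, 0.025], "turn": 0},
    {"linear": [0, 0, 0.03], "turn": 0},
    {"linear": [0, 0, 0.03], "turn": 0},
    {"linear": [0, 0, 0.017], "turn": 0},
    {"linear": [0, 0, 0.007], "turn": 0},
    {"linear": [0, 0, 0.004], "turn": 0},
    {"linear": [0, 0, 0], "turn": 0},
  ],
)

```text
t: 20.4
ee_pos: [529.7, 384.1, -13.2]
orientation: [0.206, 3.134, 0.0]
ft_force: [-0.2, -0.7, 0.7]
width: 87.9
grasp_force: 0.0
```

arm_command(
  series=[
    {"linear": [0, 0, 0.001], "turn": 0},
    {"linear": [0, 0, 0.001], "turn": 0},
    {"linear": [0, 0, 0.0005], "turn": 0},
    {"linear": [0, 0, 0], "turn": 0},
  ],
)

```text
t: 20.8
ee_pos: [529.5, 384.4, -15.8]
orientation: [0.205, 3.134, 0.0]
ft_force: [-0.0, 0.6, -1.1]
width: 87.6
grasp_force: 0.0
```

arm_command(
  series=[
    {"linear": [0.0015, 0, 0.001], "turn": 0},
    {"linear": [0, 0, 0.001], "turn": 0},
    {"linear": [0, 0, 0], "turn": 0},
  ],
)

```text
t: 21.1
ee_pos: [527.6, 384.5, -17.7]
orientation: [-0.205, -3.135, 0.0]
ft_force: [-2.3, -0.0, 5.2]
width: 87.9
grasp_force: 2.5
```

arm_command(
  series=[
    {"linear": [0, 0, 0], "turn": 0},
    {"linear": [0, 0, 0], "turn": 0},
    {"linear": [0, 0, 0], "turn": 0},
    {"linear": [0, 0, 0], "turn": 0},
    {"linear": [0, 0, 0], "turn": 0},
    {"linear": [0, 0, 0], "turn": 0},
    {"linear": [0, 0, 0], "turn": 0},
    {"linear": [0, 0, 0], "turn": 0},
    {"linear": [0, 0, 0], "turn": 0},
    {"linear": [0, 0, 0], "turn": 0},
  ],
  jaw=-1,
)

```text
t: 22.1
ee_pos: [528.4, 384.7, -17.7]
orientation: [0.205, 3.134, 0.001]
ft_force: [-0.8, -0.5, 5.4]
width: 11.4
grasp_force: 3.0
```

arm_command(
  series=[
    {"linear": [0, 0, 0], "turn": 0},
    {"linear": [0, 0, 0], "turn": 0},
  ],
)

```text
t: 22.3
ee_pos: [528.3, 384.7, -17.7]
orientation: [0.205, 3.134, 0.001]
ft_force: [0.3, 0.0, 5.3]
width: 9.9
grasp_force: 30.6
```

arm_command(
  series=[
    {"linear": [0, 0, -0.01], "turn": 0},
    {"linear": [0, 0, -0.025], "turn": 0},
    {"linear": [0, 0, -0.04], "turn": 0},
    {"linear": [0, 0, -0.04], "turn": 0},
    {"linear": [-0.005, -0.025, -0.013], "turn": 0},
    {"linear": [-0.009, -0.043, 0], "turn": 0},
    {"linear": [-0.009, -0.043, 0], "turn": 0},
    {"linear": [-0.009, -0.043, 0], "turn": 0},
    {"linear": [-0.009, -0.043, 0], "turn": 0},
    {"linear": [-0.009, -0.043, 0], "turn": 0},
  ],
)

```text
t: 23.3
ee_pos: [545.8, 138.3, 110.2]
orientation: [0.205, 3.135, 0.0]
ft_force: [1.1, -0.7, -2.2]
width: 10.0
grasp_force: 30.0
```

arm_command(
  series=[
    {"linear": [-0.009, -0.043, 0], "turn": 0},
    {"linear": [-0.009, -0.043, 0], "turn": 0},
    {"linear": [-0.009, -0.043, 0], "turn": 0},
    {"linear": [-0.009, -0.043, 0], "turn": 0},
    {"linear": [-0.009, -0.043, 0], "turn": 0},
    {"linear": [-0.009, -0.043, 0], "turn": 0},
    {"linear": [-0.009, -0.043, 0], "turn": 0},
    {"linear": [-0.009, -0.043, 0], "turn": 0},
    {"linear": [-0.008, -0.035, 0], "turn": 0},
    {"linear": [-0.008, -0.035, 0], "turn": 0},
  ],
)

```text
t: 24.3
ee_pos: [579.0, -283.7, 110.1]
orientation: [-0.206, -3.135, -0.0]
ft_force: [-0.8, -0.1, -0.3]
width: 10.1
grasp_force: 30.0
```

arm_command(
  series=[
    {"linear": [-0.004, -0.02, 0], "turn": 0},
    {"linear": [-0.002, -0.01, 0], "turn": 0},
    {"linear": [0, 0, 0], "turn": 0},
    {"linear": [0, 0, 0], "turn": 0},
  ],
)

```text
t: 24.7
ee_pos: [581.1, -311.2, 109.7]
orientation: [-0.204, -3.134, -0.001]
ft_force: [0.3, -0.0, -1.5]
width: 9.7
grasp_force: 30.0
```

```bash
python3 - <<'E'
from h import *
im=snap('wrist','w10.png');o=ctrl.get_obs(); print(o['t'],o['width'],o['ee_pos'],ang(o),o['qpos'].round(2))
print(px(im,[[527.7,-393,20]]))
seg(im,lambda b,g,r:(r>b+55)&(r>60),34,minA=150)
seg(im,lambda b,g,r:(r>b+55)&(r>60),20,minA=150)
E
```

```text
24.75 10.054483712121337 [ 581.2406992  -310.91544381  109.74360431] 82.56836270218234 [-0.51  0.58  1.61  0.    0.95 -1.95]
[[217.16792837 144.86850452]]
px [287.   5.] 292 bbox [272   0  36  17] -> [ 439.8 -317.5] sides [10.  24.4] dirs [-7.4 82.6]
px [562.  50.] 2612 bbox [529  13  67  75] -> [ 492.5 -126.5] sides [37.5 36.9] dirs [-61.4  28.6]
px [216. 144.] 2636 bbox [182  94  74  86] -> [ 526.6 -389.5] sides [40.  67.2] dirs [-78.7  11.3]
px [194. 112.] 181 bbox [178 101  26  22] -> [ 501.1 -400.9] sides [20.6 12.6] dirs [-78.8  11.2]
px [520. 210.] 336 bbox [507 197  26  25] -> [ 610.8 -152.9] sides [15.8 17.2] dirs [-54.3  35.7]
px [550. 364.] 737 bbox [534 351  33  27] -> [ 769.7 -121.2] sides [29.7 32. ] dirs [-7.5 82.5]
px [287.   5.] 292 bbox [272   0  36  17] -> [ 436.  -318.3] sides [10.6 25.8] dirs [-7.4 82.6]
px [562.  50.] 2612 bbox [529  13  67  75] -> [ 491.6 -116.8] sides [39.5 38.9] dirs [-61.4  28.6]
px [216. 144.] 2636 bbox [182  94  74  86] -> [ 527.5 -394.3] sides [42.2 70.8] dirs [-78.7  11.3]
px [194. 112.] 181 bbox [178 101  26  22] -> [ 500.6 -406.2] sides [21.8 13.3] dirs [-78.8  11.2]
px [520. 210.] 336 bbox [507 197  26  25] -> [ 616.3 -144.7] sides [16.7 18.1] dirs [-54.3  35.7]
px [550. 364.] 737 bbox [534 351  33  27] -> [ 783.9 -111.3] sides [31.4 33.8] dirs [-7.5 82.5]
```

```bash
python3 - <<'E'
from h import *
from scipy.optimize import minimize
im=load('w10.png'); f=im['frame'].astype(float); 
print('tile ratio',(f[60:80,330:400,2]/f[60:80,330:400,0]).mean())
S=4; x0,y0,x1,y1=150,70,290,210
ratio=cv2.resize(((f[...,2]+2)/(f[...,0]+2))[y0:y1,x0:x1],None,fx=S,fy=S); mask=(ratio>1.75)
n,l,s,c=cv2.connectedComponentsWithStats(mask.astype(np.uint8)); mask=l==1+np.argmax(s[1:,4])
def box(xa,xb,prof): return [[x,y,z] for x in (xa,xb) for y,z in prof]
parts=[box(-38,38,[(-23,0),(23,0),(23,6),(-23,6)])]
for xs in (-28,28):
    parts.append(box(xs-6,xs+6,[(-23,0),(23,0),(23,20),(-23,20)]))
    for sg in (1,-1): parts.append(box(xs-6,xs+6,[(sg*4,20),(sg*18,34),(sg*23,34),(sg*23,20)]))
def sil(p):
    a=np.radians(p[2]); R=np.array([[np.cos(a),-np.sin(a)],[np.sin(a),np.cos(a)]]); m=np.zeros(mask.shape,np.uint8)
    for q in parts:
        q=np.array(q,float); q[:,:2]=q[:,:2]@R.T+p[:2]; u=((px(im,q)-[x0,y0])+.5)*S-.5
        cv2.fillConvexPoly(m,cv2.convexHull(u.round().astype(np.int32)),1)
    return m>0
def cost(p): m=sil(p); return -(m&mask).sum()/(m|mask).sum()
r=min((minimize(cost,p,method='Nelder-Mead',options=dict(initial_simplex=np.array(p)+[[0,0,0],[4,0,0],[0,4,0],[0,0,4]])) for p in ([527,-395,11.3],[530,-390,10])),key=lambda r:r.fun)
print(r.x.round(1),r.fun,mask.sum()/16); p=r.x
# held scribe: where is it relative to the TCP
go(p[0],p[1],60,p[2]+90)
E
```

```text
tile ratio 1.2736781478965553
[ 528.9 -399.5   11.3] -0.951729565207328 5141.25
turn rad -0.327 q6 -1.95
t 24.75 shift mm 68.7 -76.6 49.7
```

arm_command(
  series=[
    {"linear": [0, 0, 0], "turn": -0.109},
    {"linear": [0, 0, 0], "turn": -0.109},
    {"linear": [0, 0, 0], "turn": -0.109},
    {"linear": [0.022, -0.026, 0], "turn": 0},
    {"linear": [0.022, -0.026, 0.01], "turn": 0},
    {"linear": [0.018, -0.018, 0.02], "turn": 0},
    {"linear": [0.007, -0.007, 0.02], "turn": 0},
    {"linear": [0, 0, 0], "turn": 0},
    {"linear": [0, 0, 0], "turn": 0},
  ],
)

```text
t: 25.65
ee_pos: [529.0, -400.2, 59.9]
orientation: [0.309, -3.126, -0.001]
ft_force: [0.5, 0.1, -0.6]
width: 9.7
grasp_force: 30.0
```

```bash
python3 - <<'E'
from h import *
im=snap('wrist','w11.png');o=ctrl.get_obs(); print(o['t'],o['ee_pos'],ang(o),o['qpos'].round(2)); go(528.9,-399.5,3,101.3)
f=im['frame'].astype(float); rat=(f[...,2]+2)/(f[...,0]+2); print('prof col',[(v,rat[v,318:328].mean().round(2)) for v in range(60,240,4)])
# projected butt end of the scribe for a centred grip
h=o['ee_pos'][2]+22.7; a=np.radians(ang(o)-90); d=np.array([np.cos(a),np.sin(a)])
for k in (-58,0,64): print(k,px(im,[[*(o['ee_pos'][:2]+d*k),h]]))
E
```

```text
25.7 [ 529.70521952 -400.47493441   60.66415834] 101.31061341940574 [-0.67  0.65  1.62  0.    0.87 -2.43]
t 25.7 shift mm 0.6 1.1 57.7
prof col [(60, np.float64(1.29)), (64, np.float64(1.28)), (68, np.float64(1.29)), (72, np.float64(1.3)), (76, np.float64(1.29)), (80, np.float64(1.29)), (84, np.float64(1.29)), (88, np.float64(1.29)), (92, np.float64(1.29)), (96, np.float64(1.3)), (100, np.float64(1.3)), (104, np.float64(1.29)), (108, np.float64(1.29)), (112, np.float64(1.3)), (116, np.float64(1.29)), (120, np.float64(1.29)), (124, np.float64(1.29)), (128, np.float64(1.3)), (132, np.float64(1.29)), (136, np.float64(1.29)), (140, np.float64(1.13)), (144, np.float64(1.13)), (148, np.float64(1.13)), (152, np.float64(0.99)), (156, np.float64(1.04)), (160, np.float64(1.13)), (164, np.float64(1.14)), (168, np.float64(1.13)), (172, np.float64(1.13)), (176, np.float64(1.15)), (180, np.float64(1.14)), (184, np.float64(1.14)), (188, np.float64(1.15)), (192, np.float64(1.14)), (196, np.float64(1.15)), (200, np.float64(1.14)), (204, np.float64(1.14)), (208, np.float64(1.15)), (212, np.float64(1.14)), (216, np.float64(1.15)), (220, np.float64(1.14)), (224, np.float64(1.14)), (228, np.float64(1.14)), (232, np.float64(1.14)), (236, np.float64(1.14))]
-58 [[325.02833494 140.22725753]]
0 [[324.75777222 252.39673326]]
64 [[324.5108283  354.77436672]]
```

arm_command(
  series=[
    {"linear": [0.0005, 0.0008, 0.015], "turn": 0},
    {"linear": [0, 0, 0.02], "turn": 0},
    {"linear": [0, 0, 0.012], "turn": 0},
    {"linear": [0, 0, 0.006], "turn": 0},
    {"linear": [0, 0, 0.002], "turn": 0},
    {"linear": [0, 0, 0], "turn": 0},
    {"linear": [0, 0, 0], "turn": 0},
  ],
)

```text
t: 26.4
ee_pos: [528.6, -401.1, 5.5]
orientation: [-0.308, 3.126, -0.001]
ft_force: [0.2, 0.5, -0.9]
width: 10.0
grasp_force: 30.0
```

arm_command(
  series=[
    {"linear": [0, 0, 0.001], "turn": 0},
    {"linear": [0, 0, 0], "turn": 0},
  ],
)

```text
t: 26.6
ee_pos: [528.3, -401.0, 4.3]
orientation: [-0.308, 3.126, -0.001]
ft_force: [-0.3, 0.1, -0.8]
width: 9.8
grasp_force: 30.0
```

arm_command(
  series=[
    {"linear": [0, 0, 0.0007], "turn": 0},
    {"linear": [0, 0, 0], "turn": 0},
  ],
)

```text
t: 26.8
ee_pos: [528.3, -400.8, 3.6]
orientation: [-0.308, 3.126, -0.0]
ft_force: [-0.6, 0.6, 2.6]
width: 10.4
grasp_force: 30.0
```

arm_command(
  series=[
    {"linear": [0, 0.001, 0], "turn": 0},
    {"linear": [0, 0, 0], "turn": 0},
  ],
)

```text
t: 27.0
ee_pos: [527.8, -399.7, 3.1]
orientation: [0.308, -3.126, -0.0]
ft_force: [0.8, -0.1, -0.5]
width: 10.0
grasp_force: 30.0
```

arm_command(
  series=[
    {"linear": [0, 0, 0.0007], "turn": 0},
    {"linear": [0, 0, 0], "turn": 0},
  ],
)

```text
t: 27.2
ee_pos: [527.9, -399.7, 2.5]
orientation: [0.308, -3.126, -0.0]
ft_force: [-0.6, 1.2, 1.9]
width: 9.7
grasp_force: 30.0
```

Contact was side first and is now freed. I'll lower a touch more, then open.

arm_command(
  series=[
    {"linear": [0, 0, 0.0005], "turn": 0},
    {"linear": [0, 0, 0], "turn": 0},
  ],
)

```text
t: 27.4
ee_pos: [527.9, -399.7, 2.4]
orientation: [0.308, -3.126, -0.0]
ft_force: [-0.5, 2.7, 5.6]
width: 10.1
grasp_force: 30.0
```

arm_command(
  series=[
    {"linear": [0, 0, 0], "turn": 0},
    {"linear": [0, 0, 0], "turn": 0},
    {"linear": [0, 0, 0], "turn": 0},
    {"linear": [0, 0, 0], "turn": 0},
    {"linear": [0, 0, 0], "turn": 0},
    {"linear": [0, 0, -0.02], "turn": 0},
    {"linear": [0, 0, -0.04], "turn": 0},
    {"linear": [0, 0, -0.045], "turn": 0},
    {"linear": [0, 0, 0], "turn": 0},
  ],
  jaw=1,
)

```text
t: 28.3
ee_pos: [531.4, -402.5, 113.5]
orientation: [-0.307, 3.119, -0.012]
ft_force: [-0.1, 0.6, -0.2]
width: 78.7
grasp_force: 0.0
```

```bash
python3 - <<'E'
from h import *
im=snap('wrist','w12.png');o=ctrl.get_obs(); print(o['t'],o['ee_pos'],ang(o),o['qpos'].round(2))
print(px(im,[[528.9,-399.5,25]]))
go(617,-138.5,105,45)
i=load('top1.png'); seg(i,lambda b,g,r:(r>b+55)&(r>90),8,minA=20)
E
```

```text
28.35 [ 529.91142466 -401.39824124  110.63409372] 101.24314755444873 [-0.67  0.59  1.6  -0.    0.95 -2.43]
[[329.38686458 192.78750158]]
turn rad 0.982 q6 -2.43
t 28.35 shift mm 124.3 247.5 5.6
px [90.  1.] 23 bbox [87  0 10  4] -> [938.  563.8] sides [22.4  8.2] dirs [-87.3   2.7]
px [146.  27.] 5296 bbox [ 88   0 118  67] -> [883.2 419.2] sides [270. 173.] dirs [-73.4  16.6]
px [631.  51.] 124 bbox [625  47  15  12] -> [ 861.1 -812.6] sides [37.4 29.8] dirs [-87.5   2.5]
px [347.  64.] 302 bbox [330  58  34  14] -> [797.4 -81.6] sides [24.9 84.8] dirs [-8.8 81.2]
px [635. 153.] 428 bbox [630 107  10  83] -> [ 610.7 -802.4] sides [208.9  18.1] dirs [-0.1 89.9]
px [200. 124.] 216 bbox [178 114  46  20] -> [631.  269.6] sides [116.8  12.3] dirs [-64.4  25.6]
px [367. 134.] 36 bbox [364 131   7   7] -> [ 620.5 -136.5] sides [14.5 14.7] dirs [-63.  27.]
px [474. 174.] 475 bbox [463 158  25  31] -> [ 529.7 -399.1] sides [52.9 73. ] dirs [-79.1  10.9]
px [266. 194.] 876 bbox [254 175  26  40] -> [461.9 103. ] sides [93.8 54. ] dirs [-2.7 87.3]
px [353. 185.] 261 bbox [344 176  20  20] -> [ 490.9 -105.2] sides [38.6 39. ] dirs [-61.4  28.6]
px [437. 229.] 882 bbox [420 211  36  38] -> [ 391.4 -307.9] sides [66.2 77.1] dirs [-69.8  20.2]
```

arm_command(
  series=[
    {"linear": [0, 0, 0], "turn": 0.14},
    {"linear": [0, 0, 0], "turn": 0.14},
    {"linear": [0, 0, 0], "turn": 0.14},
    {"linear": [0, 0, 0], "turn": 0.14},
    {"linear": [0, 0, 0], "turn": 0.14},
    {"linear": [0, 0, 0], "turn": 0.14},
    {"linear": [0, 0, 0], "turn": 0.14},
    {"linear": [0, 0, 0], "turn": 0.14},
    {"linear": [0, 0, 0], "turn": 0.035},
  ],
)

```text
t: 29.25
ee_pos: [527.1, -399.2, 105.3]
orientation: [-1.454, -2.782, -0.001]
ft_force: [-0.2, 0.3, 0.3]
width: 87.9
grasp_force: 0.0
```

arm_command(
  series=[
    {"linear": [0.018, 0.025, 0], "turn": 0},
    {"linear": [0.027, 0.036, 0], "turn": 0},
    {"linear": [0.027, 0.036, 0], "turn": 0},
    {"linear": [0.027, 0.036, 0], "turn": 0},
    {"linear": [0.027, 0.036, 0], "turn": 0},
    {"linear": [0.024, 0.034, 0], "turn": 0},
    {"linear": [0.015, 0.02, 0], "turn": 0},
    {"linear": [0, 0, 0], "turn": 0},
    {"linear": [0, 0, 0], "turn": 0},
  ],
)

```text
t: 30.15
ee_pos: [615.0, -136.3, 105.8]
orientation: [-1.446, -2.787, 0.001]
ft_force: [0.0, 0.2, 0.2]
width: 87.8
grasp_force: 0.0
```

```bash
python3 - <<'E'
from h import *
im=snap('wrist','w13.png');o=ctrl.get_obs(); print(o['t'],o['ee_pos'],ang(o),o['qpos'].round(2))
for t in (55,40): seg(im,lambda b,g,r:(r>b+t)&(r>90),8,minA=150)
go(618,-138,105)
print(px(im,[[618,-138,8]]))
E
```

```text
30.2 [ 614.84282434 -137.09353694  106.03748004] 35.069897424827694 [-0.24  0.55  1.68 -0.    0.91 -0.85]
px [218.  77.] 2541 bbox [193  48  52  58] -> [ 491.3 -107.6] sides [39.6 40.1] dirs [-61.6  28.4]
px [ 31. 209.] 1353 bbox [  0 171  50  79] -> [ 407.  -305.7] sides [66.4 42.5] dirs [-69.4  20.6]
px [526. 251.] 1742 bbox [476 220  91  73] -> [801.5 -81.7] sides [26.1 88. ] dirs [-11.9  78.1]
px [528. 331.] 169 bbox [522 312  11  35] -> [ 862.9 -134. ] sides [39.5  8.3] dirs [-53.1  36.9]
px [149.  14.] 280 bbox [133   0  31  31] -> [425.1 -99.5] sides [21.9 19.8] dirs [-38.4  51.6]
px [385.   4.] 288 bbox [359   0  52  15] -> [569.1   9.1] sides [ 9.5 39. ] dirs [-54.8  35.2]
px [516.  35.] 665 bbox [489  15  52  43] -> [666.  53.] sides [27.9 33.4] dirs [-10.8  79.2]
px [401. 115.] 10949 bbox [265  31 248 155] -> [609.6 -39.1] sides [143.7 144.1] dirs [-0.2 89.8]
px [218.  77.] 2613 bbox [193  47  53  59] -> [ 491.1 -107.8] sides [40.3 40.8] dirs [-62.1  27.9]
px [258.  87.] 824 bbox [245  64  33  47] -> [519.1 -95.2] sides [31.4 24.5] dirs [-89.7   0.3]
px [ 52. 235.] 3520 bbox [  0 171 127 102] -> [ 446.3 -309.2] sides [100.6 113.7] dirs [-69.4  20.6]
px [325. 198.] 298 bbox [316 189  20  19] -> [ 619.8 -140. ] sides [16.5 16.9] dirs [-54.2  35.8]
px [527. 251.] 1774 bbox [476 218  92  75] -> [801.4 -81.4] sides [27.5 87.8] dirs [-10.1  79.9]
px [381. 251.] 192 bbox [362 227  37  43] -> [ 692.3 -150.5] sides [52.4  9.2] dirs [-89.5   0.5]
px [528. 331.] 171 bbox [522 312  11  35] -> [ 862.9 -134. ] sides [39.5  8.3] dirs [-53.1  36.9]
px [316. 360.] 1225 bbox [275 337  78  47] -> [ 717.1 -301. ] sides [58.3 67.2] dirs [-0.2 89.8]
t 30.2 shift mm -2.6 2.1 1.0
[[325.13025275 195.09374014]]
```

arm_command(
  series=[
    {"linear": [-0.0047, 0.003, 0.02], "turn": -0.01},
    {"linear": [0, 0, 0.035], "turn": 0},
    {"linear": [0, 0, 0.035], "turn": 0},
    {"linear": [0, 0, 0.018], "turn": 0},
    {"linear": [0, 0, 0.008], "turn": 0},
    {"linear": [0, 0, 0.003], "turn": 0},
    {"linear": [0, 0, 0], "turn": 0},
    {"linear": [0, 0, 0], "turn": 0},
  ],
)

```text
t: 31.0
ee_pos: [621.9, -139.1, -10.6]
orientation: [1.434, 2.793, 0.001]
ft_force: [0.4, -0.1, 0.4]
width: 87.5
grasp_force: 0.0
```

arm_command(
  series=[
    {"linear": [0, 0, 0], "turn": 0},
    {"linear": [0, 0, 0], "turn": 0},
    {"linear": [0, 0, 0], "turn": 0},
    {"linear": [0, 0, 0], "turn": 0},
    {"linear": [0, 0, 0], "turn": 0},
    {"linear": [0, 0, 0], "turn": 0},
    {"linear": [0, 0, 0], "turn": 0},
    {"linear": [0, 0, 0], "turn": 0},
    {"linear": [0, 0, 0], "turn": 0},
    {"linear": [0, 0, 0], "turn": 0},
  ],
  jaw=-1,
)

```text
t: 32.0
ee_pos: [620.8, -138.8, -12.1]
orientation: [-1.435, -2.795, 0.0]
ft_force: [-0.1, 0.9, -0.2]
width: 17.9
grasp_force: 30.0
```

arm_command(
  series=[
    {"linear": [0, 0, 0], "turn": 0},
    {"linear": [0, 0, 0], "turn": 0},
  ],
)

```text
t: 32.2
ee_pos: [620.8, -138.8, -12.1]
orientation: [-1.435, -2.795, 0.0]
ft_force: [0.1, 0.5, -1.2]
width: 17.7
grasp_force: 30.0
```

arm_command(
  series=[
    {"linear": [0, 0, -0.01], "turn": 0},
    {"linear": [0, 0, -0.03], "turn": 0.06},
    {"linear": [0, 0, -0.04], "turn": 0.065},
    {"linear": [0.02, -0.022, -0.01], "turn": 0},
    {"linear": [0.026, -0.028, 0], "turn": 0},
    {"linear": [0.026, -0.028, 0], "turn": 0},
    {"linear": [0.015, -0.016, 0], "turn": 0},
    {"linear": [0.004, -0.005, 0], "turn": 0},
    {"linear": [0, 0, 0], "turn": 0},
    {"linear": [0, 0, 0], "turn": 0},
  ],
)

```text
t: 33.2
ee_pos: [492.3, -106.5, 78.6]
orientation: [1.606, 2.698, 0.001]
ft_force: [0.0, -0.1, -0.0]
width: 17.6
grasp_force: 30.0
```

```bash
python3 - <<'E'
from h import *
im=snap('wrist','w14.png');o=ctrl.get_obs(); print(o['t'],o['width'],o['ee_pos'],ang(o),o['qpos'].round(2))
for t in (65,45): seg(im,lambda b,g,r:(r>b+t)&(r>70),9,minA=150)
go(490.3,-106,0,28.5); a=np.radians(28.5); R=np.array([[np.cos(a),-np.sin(a)],[np.sin(a),np.cos(a)]])
print(px(im,[[*(R@[sx*20,sy*20]+[490.3,-106]),9] for sx,sy in ((1,1),(1,-1),(-1,-1),(-1,1))]).round(1).tolist())
h=o['ee_pos'][2]+12.1
print(px(im,[[*(cv2.Rodrigues(np.zeros(3))[0][:2,:2]@(R@[sx*9,sy*9])+o['ee_pos'][:2]),h+11] for sx,sy in ((1,1),(1,-1),(-1,-1),(-1,1))]).round(1).tolist())
f=im['frame'].astype(float);rat=(f[...,2]+2)/(f[...,0]+2); print([(v,rat[v,315:332].mean().round(2)) for v in range(130,260,4)])
E
```

```text
33.25 17.51407281325084 [ 492.2788385  -106.47105541   78.40356778] 28.472370127365345 [-0.24  0.44  1.98 -0.    0.72 -0.73]
px [323. 183.] 651 bbox [296 176  50  18] -> [484.6 -96.2] sides [13.7 38.6] dirs [-61.5  28.5]
px [152. 355.] 438 bbox [137 332  23  40] -> [ 426.3 -309.4] sides [47.9 18.4] dirs [-84.9   5.1]
px [321. 199.] 2327 bbox [296 175  51  49] -> [ 490.7 -106.8] sides [39.7 39.4] dirs [-61.5  28.5]
px [322. 248.] 852 bbox [307 233  32  30] -> [ 511.7 -142.7] sides [26.1 25.9] dirs [-61.5  28.5]
px [278. 324.] 210 bbox [276 297   6  52] -> [ 511.6 -225.4] sides [52.6  4.4] dirs [-62.4  27.6]
px [367. 324.] 232 bbox [364 297   7  52] -> [ 581.5 -187.6] sides [52.7  5.4] dirs [-60.5  29.5]
px [152. 355.] 473 bbox [137 332  23  41] -> [ 426.4 -310. ] sides [49.  18.8] dirs [-84.5   5.5]
t 33.25 shift mm 1.4 -1.5 78.4
[[346.7, 173.7], [345.7, 222.1], [296.4, 222.2], [295.3, 173.7]]
[[341.0, 232.5], [340.5, 264.3], [306.5, 264.3], [306.0, 232.5]]
[(130, np.float64(1.26)), (134, np.float64(1.25)), (138, np.float64(1.25)), (142, np.float64(1.25)), (146, np.float64(1.24)), (150, np.float64(1.24)), (154, np.float64(1.25)), (158, np.float64(1.26)), (162, np.float64(1.25)), (166, np.float64(1.26)), (170, np.float64(1.26)), (174, np.float64(2.0)), (178, np.float64(2.95)), (182, np.float64(2.98)), (186, np.float64(2.26)), (190, np.float64(2.3)), (194, np.float64(2.3)), (198, np.float64(2.27)), (202, np.float64(2.29)), (206, np.float64(2.3)), (210, np.float64(2.29)), (214, np.float64(2.2)), (218, np.float64(2.93)), (222, np.float64(3.18)), (226, np.float64(1.63)), (230, np.float64(2.02)), (234, np.float64(1.94)), (238, np.float64(2.0)), (242, np.float64(1.96)), (246, np.float64(1.96)), (250, np.float64(1.94)), (254, np.float64(1.97)), (258, np.float64(1.98))]
```

arm_command(
  series=[
    {"linear": [0.0006, -0.0016, 0.015], "turn": 0},
    {"linear": [0, 0, 0.025], "turn": 0},
    {"linear": [0, 0, 0.025], "turn": 0},
    {"linear": [0, 0, 0.012], "turn": 0},
    {"linear": [0, 0, 0.005], "turn": 0},
    {"linear": [0, 0, 0], "turn": 0},
    {"linear": [0, 0, 0], "turn": 0},
  ],
)

```text
t: 33.95
ee_pos: [489.4, -106.4, -3.5]
orientation: [1.606, 2.699, 0.0]
ft_force: [0.3, -1.3, -0.5]
width: 17.5
grasp_force: 30.0
```

arm_command(
  series=[
    {"linear": [0, 0, 0.001], "turn": 0},
    {"linear": [0, 0, 0], "turn": 0},
  ],
)

```text
t: 34.15
ee_pos: [489.3, -106.3, -4.3]
orientation: [1.606, 2.698, 0.001]
ft_force: [-0.1, 0.5, -0.2]
width: 17.5
grasp_force: 30.0
```

arm_command(
  series=[
    {"linear": [0, 0, 0.0007], "turn": 0},
    {"linear": [0, 0, 0], "turn": 0},
  ],
)

```text
t: 34.35
ee_pos: [488.8, -106.2, -5.5]
orientation: [1.607, 2.699, 0.0]
ft_force: [0.0, -0.1, 0.1]
width: 17.3
grasp_force: 30.0
```

arm_command(
  series=[
    {"linear": [0, 0.001, 0.0004], "turn": 0},
    {"linear": [0, 0, 0], "turn": 0},
  ],
)

```text
t: 34.55
ee_pos: [489.7, -105.7, -6.1]
orientation: [1.607, 2.699, 0.0]
ft_force: [-1.2, 0.6, 0.2]
width: 17.4
grasp_force: 30.0
```

arm_command(
  series=[
    {"linear": [0, 0, 0.0005], "turn": 0},
    {"linear": [0, 0, 0], "turn": 0},
  ],
)

```text
t: 34.75
ee_pos: [489.8, -105.7, -6.2]
orientation: [1.607, 2.699, 0.0]
ft_force: [-1.2, 1.6, 6.6]
width: 17.5
grasp_force: 30.0
```

arm_command(
  series=[
    {"linear": [0, 0, 0], "turn": 0},
    {"linear": [0, 0, 0], "turn": 0},
    {"linear": [0, 0, 0], "turn": 0},
    {"linear": [0, 0, 0], "turn": 0},
    {"linear": [0, 0, 0], "turn": 0},
    {"linear": [0, 0, -0.02], "turn": 0},
    {"linear": [0, 0, -0.04], "turn": 0},
    {"linear": [0, 0, -0.045], "turn": 0},
    {"linear": [0, 0, -0.03], "turn": 0},
    {"linear": [0, 0, 0], "turn": 0},
  ],
  jaw=1,
)

```text
t: 35.75
ee_pos: [492.4, -106.4, 132.4]
orientation: [1.603, 2.693, 0.004]
ft_force: [0.1, -0.1, -1.1]
width: 87.9
grasp_force: 0.0
```

arm_command(
  series=[
    {"linear": [0, 0.03, -0.04], "turn": 0},
    {"linear": [0, 0.03, -0.03], "turn": 0},
    {"linear": [0, 0, 0], "turn": 0},
    {"linear": [0, 0, 0], "turn": 0},
  ],
)

```text
t: 36.15
ee_pos: [542.1, -76.8, 197.6]
orientation: [-1.605, -2.7, 0.001]
ft_force: [-0.9, -0.2, -0.1]
width: 87.8
grasp_force: 0.0
```

```bash
python3 - <<'E'
from h import *
a=snap('wrist','w15.png'); t=snap('top','t3.png'); s=snap('side','s3.png')
def crop(im,P,k,n):
    u,v=px(im,[P])[0].round().astype(int); u=min(max(u,n),639-n);v=min(max(v,n),399-n); print(P,u,v); return cv2.resize(im['frame'][v-n:v+n,u-n:u+n],(260,260),interpolation=cv2.INTER_CUBIC)
K=[490.3,-106,10];T=[391.3,-309,25];B=[462,101,15];S=[528.9,-399.5,20]
r1=np.hstack([crop(a,K,0,40),crop(load('w13.png'),T,0,50),crop(load('w8.png'),B,0,60)])
r2=np.hstack([crop(load('w12.png'),S,0,65),crop(s,S,0,30),crop(s,T,0,25)])
cv2.imwrite('pics/fin.png',np.vstack([r1,r2])); o=ctrl.get_obs(); print(o['ee_pos'],o['t'])
E
```

```text
[490.3, -106, 10] 271 173
[391.3, -309, 25] 50 211
[462, 101, 15] 323 191
[528.9, -399.5, 20] 329 191
[528.9, -399.5, 20] 290 121
[391.3, -309, 25] 332 136
[540.27183807 -77.18362449 196.37425266] 36.3
```

View pics/fin.png

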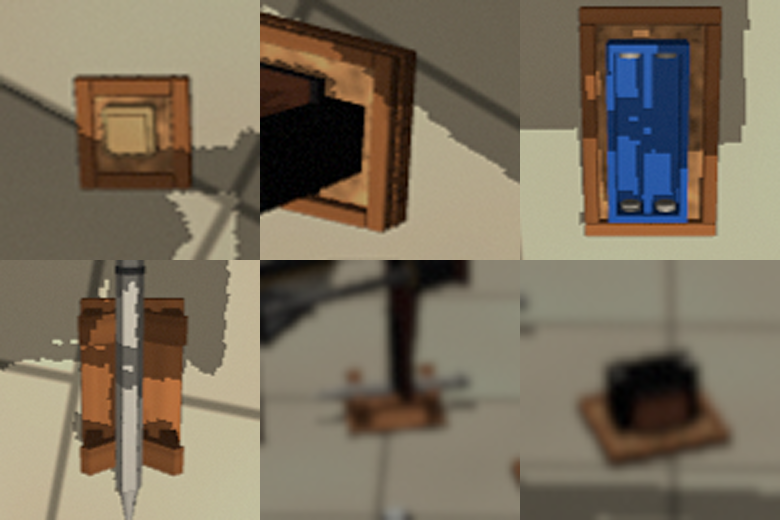

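The final mosaic shows all four parts seated: keycap inside its lips, transformer and battery holder flat in their trays, and scribe across both notches. The arm is clear, so I'm handing in.

```bash
python3 -c "
from h import *
print(ctrl.close_job())"
```

```text
the job is handed in; nothing more can be done
None
```

All four parts were placed in the order asked, each set down to contact and let go in its oak holder, and I handed the job in at about 36 s of the 115 s. The last pictures show them seated. The first grasp on the transformer closed above it because the fingertips sit about 39 mm further back than stated; I corrected for that on every move after.

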